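# Put each seasoning container in its fitted holder

### The arm

A 6-joint arm with a two-finger parallel gripper is mounted at the origin on a cart in front of the work surface, level with it; the furniture and walls round the work are solid. World frame = base frame: x ahead of the robot, y to its left, z up, the work surface at z = 0. Lengths are in m, angles in degrees, forces in N, time in s.
With the tool pointing down it reaches from about 0.35 to 0.875 m from the base axis. Payload 4.2 kg.
Tool frame: the origin (TCP) lies midway between the tips of the shut fingers; the grasp point (between the pads) lies 19 mm behind it (r.pinch_z is the distance from the TCP to the grasp point, in m); z points along the fingers, y is the line along which they close (so a half turn about z gives the same grasp; the last joint's range is limited). The gripper opens to 87 mm and grips with 3 to 60 N. Pads are 19 mm wide; open, the fingers measure 117 mm over their backs; the gripper's body (75 mm by 190 mm) begins 51 mm behind the grasp point.
Start: joints at [91.364, 22.042, 0.453, 0, -68.411, -14.817], TCP at [0.145, 0.608, 0.223] pointing down, gripper open.
Joint ranges: [-179.83, 179.83], [-69.29, 118.12], [-61.27, 80.66], [-181.25, 117.63], [-171.15, -9.14], [-177.46, 177.46]. Speed limits (degrees/s): [159.86, 159.86, 180, 180, 180, 180].

### API

Orientations are given as a 3x3 rotation matrix whose columns are the frame's x, y, z axes.
In Python, from station import r, imaging, models gives the robot as it stands. The module is installed in compiled form; this text tells all that it offers.
- The arm moves only by the tool apply_moves, never from a script. Its argument "moves" is a list of rows, each a list of 2 entries, a list of its own where there are three numbers: the shift along the tool's x, y, z in m, then the turn about the tool's z in degrees. A call has 1 to 5 rows; each row shifts and turns the commanded pose from where the row before left it, along the tool's axes as they then stand; what a row does not reach is not made up. A row lasts 1/12 s, in which the tool goes at most 41.7 mm and 7.16 degrees, less where a joint would pass 70% of its speed; a pose out of reach is approached as far as the arm can. A call is refused whole if a number of a shift passes 0.0417 or a number of a turn 7.16, either way. A call with a gripper value outside its range is refused whole. "hand" is the finger opening in m, from 0 to 0.087, set as the call begins (left out, the last holds). The fingers move at their own pace and stop on an object; the grip force is fixed at half the most. Time passes only in rows, so rows that do not move let the fingers close. It gives the time, the measured TCP pose, the force, the opening and the grip force at its end, in the units of the state.
- r.sense(): the state, without advancing time (a new reading comes with each control period).
- imaging.capture(name): name is "scene" or "top" or "wrist"; returns a dict with "frame" (400x640x3 uint8, blue, green, red), "intrinsics" (3x3 intrinsics, pixels), "eye" and "orientation" of the camera in the world. Camera axes: x right, y down, z forward; pixel columns grow to the right and rows downward; lengths in m; the calibration is good to about 2 mm. A picture is of the moment at which its call begins. There is no depth.
- r.finish_job(): hands the job in; it is judged then, once.
Trained networks look in a picture, given as the dict that the camera call returned (one of the last four; its "shot" number tells which), for a name from the list of things; names that differ only in an ending like _2 or _b are one class to them, and where a whole thing is asked for, a point or a joint stands for the part that bears it (a point fixed in the world has none). Each returns a list of dicts, best first, with "confidence" (0 to 1); they miss things now and then, are a little off and sometimes report something else, mostly with a low value. They report only what shows in the picture. A call takes as long as a camera call. They do not tell look-alikes from the thing itself.
- models.cut_out(picture, target): "region" (400x640 bool, what is visible of it) and "extent" ([left, top, width, height] as shares, 0 to 1, of the picture: columns of its width, rows of its height, round what is visible of it).
- models.place_of(picture, target): "at" ([column, row] as shares, 0 to 1, of the picture: columns of its width, rows of its height: a listed point, or the origin of a listed thing).
The state is a dict: "time_s": time; "joints": joint angles; "joint_velocities": joint speeds; "effort": joint torques, N m; "tcp_pos": TCP position; "ee_rot": TCP orientation; "wrist_force": force on the tool from outside, world axes, zero at the start; "moment": the same for the moment, N m; "gripper_width": opening from 0.0 (shut) to 1.0 (fully open); "gripper_force": force on a finger pad.
Only numpy, scipy, OpenCV 4.12 (cv2) and the standard library are available. Lean on these libraries where they do the work, as an engineer would, in place of code of your own. Each camera call takes 0.05 s, during which the arm holds its last target. There are 200 camera calls.

### The job

Put away the four seasoning containers that stand among the wooden holders (not the similar ones by the wall), each in the wooden holder whose recess has the shape of its foot: the small pepper jar in the small round recess, the wide round tin in the large round one, the square canister in the square one and the oblong tin in the oblong one. Set each one down upright, standing flat on the bottom of its recess, without dropping it or knocking it over, and let go of it; leave the garlic bulb and the toothpick glass where they stand.

Things in the scene. Friction and masses are not known exactly. Their poses are not given: they have to be found in the camera images.
- pepper_jar: Small round clear jar with a black screw lid and a green and white label, standing upright, loose. 44 mm diameter, 107 mm high (the lid, 42 mm, is the top 25 mm), 0.14 kg. Origin: centre of the underside; z up.
- round_tin: Wide round tin with a white and red label and a grey metal lid, standing upright, loose. 62 mm diameter, 96 mm high, 0.26 kg. Origin: centre of the underside; z up.
- square_canister: White card canister with green top and foot, square with rounded corners, standing upright, loose. 65 x 65 mm, 132 mm high, 0.34 kg. Origin: centre of the underside; z up, x and y square to the flat sides.
- oblong_tin: Oblong (rectangular) tin with an orange and white print and a red-brown lid (shut, it does not open), standing upright, loose. 52 mm along its x axis, 78 mm along its y axis, 93 mm high (lid: the top 9 mm, 53 x 80 mm), 0.21 kg. Grasp it across the 52 mm. Origin: centre of the underside (the body is centred 2 mm to its +x); z up.
- holder_small_round: Light wooden block fixed to the worktop, 108 x 108 mm, 24 mm high, outside like the other three, with a small round recess of 60 mm diameter, for the pepper jar, lined with black rubber. Recess floor 8 mm above the worktop (16 mm deep). Origin: centre of the underside, straight below the recess's centre; z up.
- holder_large_round: Light wooden block fixed to the worktop, 108 x 108 mm, 24 mm high, outside like the other three, with a large round recess of 78 mm diameter, for the round tin, lined with black rubber. Recess floor 8 mm above the worktop (16 mm deep). Origin: centre of the underside, straight below the recess's centre; z up.
- holder_square: Light wooden block fixed to the worktop, 108 x 108 mm, 24 mm high, outside like the other three, with a square recess of 80 x 80 mm, for the square canister, lined with black rubber. Recess floor 8 mm above the worktop (16 mm deep). Origin: centre of the underside, straight below the recess's centre; z up, x and y along the recess's sides.
- holder_oblong: Light wooden block fixed to the worktop, 108 x 108 mm, 24 mm high, outside like the other three, with an oblong recess of 68 mm along its x axis and 94 mm along its y axis, for the oblong tin (long side to long side, either way round), lined with black rubber. Recess floor 8 mm above the worktop (16 mm deep). Origin: centre of the underside, straight below the recess's centre; z up.
- garlic: Whole pale garlic bulb, 60 mm across, 58 mm high, loose, between the other things; a bystander to be left where it is. Origin: centre of the underside.
- toothpick_glass: Small glass with upright wooden toothpicks, 41 mm across, 79 mm high, loose, between the other things; a bystander to be left where it is. Origin: centre of the underside.
Mind the look-alikes: they are no part of the job. Leave any yellow look-alike of the square_canister alone. What is shaped like the round_tin but pink is not meant.

How it is judged (in metres and radians):
At the end, for the whole second after the job is handed in: Each container stands upright (within 0.08 rad) on the floor of its own recess (8 mm above the worktop, within 4 mm), its centre within 13 mm of the holder's, released and at rest; the garlic bulb and the toothpick glass are within 30 mm of where they stood (horizontal distance between pepper_jar and holder_small_round below 0.013 m and z of pepper_jar in the frame of holder_small_round between 0.004 and 0.012 m and angle between each of pepper_jar, round_tin, square_canister, oblong_tin's own z axis and vertical below 0.08 rad and linear speed of each of pepper_jar, round_tin, square_canister, oblong_tin below 0.02 m/s and angular speed of each of pepper_jar, round_tin, square_canister, oblong_tin below 0.2 rad/s and contact force between the fingers and pepper_jar below 0.1 N and horizontal distance between round_tin and holder_large_round below 0.013 m and z of round_tin in the frame of holder_large_round between 0.004 and 0.012 m and contact force between the fingers and round_tin below 0.1 N and horizontal distance between square_canister and holder_square below 0.013 m and z of square_canister in the frame of holder_square between 0.004 and 0.012 m and contact force between the fingers and square_canister below 0.1 N and horizontal distance between oblong_tin and holder_oblong below 0.013 m and z of oblong_tin in the frame of holder_oblong between 0.004 and 0.012 m and contact force between the fingers and oblong_tin below 0.1 N and distance of each of garlic, toothpick_glass from where it was at the start of the episode below 0.03 m); the robot touches nothing.
It fails at once if the garlic bulb is pushed away (more than 30 mm) (distance of garlic from where it was at the start of the episode above 0.03 m).
It fails at once if the toothpick glass is pushed away (more than 30 mm) (distance of toothpick_glass from where it was at the start of the episode above 0.03 m).
It fails at once if a container is tipped over (more than 0.6 rad) (angle between any of pepper_jar, round_tin, square_canister, oblong_tin's own z axis and vertical above 0.6 rad).
It fails at once if a container is dropped (faster than 0.7 m/s out of the fingers: a fall of more than 25 mm) ((linear speed of pepper_jar above 0.7 m/s and contact force between the fingers and pepper_jar below 0.1 N) or (linear speed of round_tin above 0.7 m/s and contact force between the fingers and round_tin below 0.1 N) or (linear speed of square_canister above 0.7 m/s and contact force between the fingers and square_canister below 0.1 N) or (linear speed of oblong_tin above 0.7 m/s and contact force between the fingers and oblong_tin below 0.1 N)).
It also fails if it takes over 120 s, if anything falls off the work surface, if the arm or the gripper's body presses on something with over 40 N, if the wrist force passes 120 N, or if a joint passes its speed limit or range.

## Working session

There is one attempt and no reset: what is moved stays moved. The work goes in short steps, Python scripts to look and compute and a tool call to move; the robot and the scene stay as the last step left them, time stands still between calls to the robot, and variables do not carry over. Pictures are saved under pics/ and viewed, at most 14 in all, crops included, and the job is handed in when it is done.

Besides the shell and the picture viewer there is one more tool, called after ">>>" by a JSON object that holds its "op" and its "data". apply_moves: Moves the arm, as the interface text tells. Its arguments: {"type":"object","properties":{"moves":{"type":"array"},"hand":{"type":"number"}},"required":["moves"]}

```bash
mkdir -p pics
python3 - <<'E'
from station import r, imaging, models
import cv2, numpy as np
s=r.sense(); print({k:np.round(v,3).tolist() for k,v in s.items()})
for n in ["scene","top"]:
    c=imaging.capture(n); cv2.imwrite(f"pics/{n}0.png",c["frame"])
    print(n,c["intrinsics"].tolist() if hasattr(c["intrinsics"],'tolist') else c["intrinsics"],np.round(c["eye"],4).tolist(),np.round(c["orientation"],4).tolist())
    for t in "pepper_jar round_tin square_canister oblong_tin holder_small_round holder_large_round holder_square holder_oblong garlic toothpick_glass".split():
        print(t,[(np.round(np.array(d["at"])*[640,400],1).tolist(),round(d["confidence"],2)) for d in models.place_of(c,t)])
E
```

```text
{'time_s': 0.0, 'joints': [91.363, 22.093, 0.38, -0.029, -68.411, -14.818], 'joint_velocities': [0.069, -0.075, 0.027, 0.006, 0.087, -0.021], 'effort': [-0.0, -39.066, 18.741, 4.22, 0.011, -0.0], 'tcp_pos': [0.145, 0.607, 0.221], 'ee_rot': [[0.973, -0.233, -0.0], [-0.233, -0.973, -0.002], [0.0, 0.002, -1.0]], 'wrist_force': [0.388, -0.359, -0.413], 'moment': [-0.012, -0.016, 0.007], 'gripper_force': 0.0, 'gripper_width': 1.0}
scene [[457.9062907145471, 0.0, 318.1476266886406], [0.0, 457.9062907145471, 204.2807528501555], [0.0, 0.0, 1.0]] [1.2356, 0.8129, 0.4881] [[-0.7294, 0.28, -0.6241], [0.684, 0.312, -0.6594], [0.0101, -0.9079, -0.4191]]
pepper_jar [([301.9, 235.4], 0.84)]
round_tin [([361.3, 257.9], 0.86), ([256.2, 208.9], 0.68), ([251.7, 237.9], 0.59), ([226.4, 190.9], 0.44)]
square_canister [([400.7, 290.0], 0.86), ([450.4, 271.7], 0.62), ([361.4, 213.8], 0.56)]
oblong_tin [([254.8, 211.1], 0.65)]
holder_small_round [([419.5, 238.4], 0.62)]
holder_large_round [([282.3, 177.0], 0.73)]
holder_square [([317.1, 190.3], 0.55)]
holder_oblong [([224.3, 190.0], 0.78)]
garlic [([225.2, 185.8], 0.67)]
toothpick_glass [([269.8, 190.1], 0.5)]
top [[424.57012204298377, 0.0, 317.7475512365907], [0.0, 424.57012204298377, 197.97126983080742], [0.0, 0.0, 1.0]] [0.4985, 0.1327, 1.0662] [[-0.022, -0.9951, 0.0961], [-0.9997, 0.0213, -0.009], [0.0069, -0.0962, -0.9953]]
pepper_jar []
round_tin [([336.9, 144.2], 0.91), ([249.7, 188.6], 0.83), ([431.9, 260.4], 0.24)]
square_canister [([203.7, 181.1], 0.88), ([310.7, 256.2], 0.7), ([188.9, 228.5], 0.67)]
oblong_tin [([380.0, 176.5], 0.97)]
holder_small_round []
holder_large_round [([431.3, 262.8], 0.71)]
holder_square [([376.6, 255.3], 0.76)]
holder_oblong [([441.1, 180.3], 0.69), ([431.7, 263.3], 0.32)]
garlic [([284.0, 213.6], 0.76), ([441.4, 182.3], 0.19)]
toothpick_glass [([404.5, 214.5], 0.79)]
```

View pics/scene0.png

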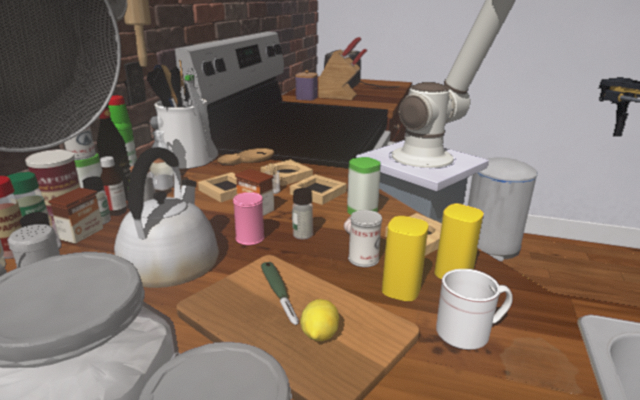

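View pics/top0.png

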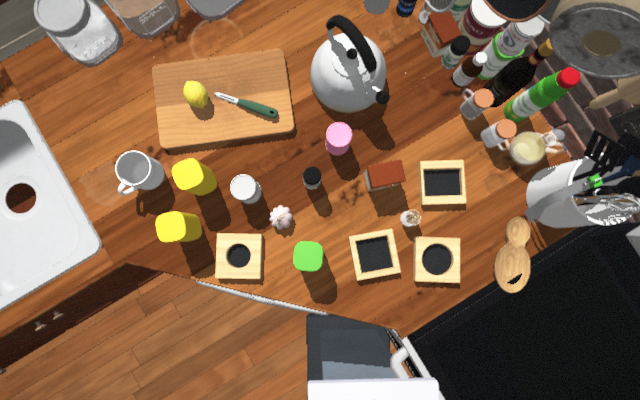

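Scene picture: the yellow canisters are at (405,258) and (460,242), the pink tin at (248,218). The white/green canister is at (363,185), the white/red tin at (365,238), the pepper jar at (302,213) and the oblong tin at (262,187).
Top picture:
- **Square canister:** candidates are green (308,256) and yellow (195,177) and (178,227). The green one fits (white with a green top).
- **Round tin:** candidates are white (245,188) and pink (338,138). The white/grey one fits.
- **Pepper jar and oblong tin:** (312,178) and (384,176). Similar ones stand by the wall at top right.
- **Holders:** small round (239,257), square (375,254), large round (437,260), oblong (442,184).

Next I'll make an enlarged crop and measure.

```bash
cat > h.py <<'E'
from station import r, imaging, models
import cv2, numpy as np
def ray(c,uv):
    d=np.linalg.inv(c["intrinsics"])@np.array([uv[0],uv[1],1.]); d=np.array(c["orientation"])@d
    return np.array(c["eye"]),d/np.linalg.norm(d)
def atz(c,uv,z):
    e,d=ray(c,uv); return e+d*(z-e[2])/d[2]
def proj(c,p):
    q=np.array(c["orientation"]).T@(np.array(p)-np.array(c["eye"])); q=np.array(c["intrinsics"])@q; return q[:2]/q[2]
def tri(obs):
    A=np.zeros((3,3));b=np.zeros(3)
    for c,uv in obs:
        e,d=ray(c,uv);P=np.eye(3)-np.outer(d,d);A+=P;b+=P@e
    x=np.linalg.solve(A,b); return x,[float(np.round(np.linalg.norm(np.cross(x-e,d))*1000,1)) for e,d in [ray(c,u) for c,u in obs]]
E
python3 - <<'E'
from h import *
T=imaging.capture("top"); 
cv2.imwrite("pics/crop1.png",cv2.resize(T["frame"][110:300,160:480],None,fx=2.5,fy=2.5,interpolation=cv2.INTER_CUBIC))
for t in "round_tin square_canister oblong_tin pepper_jar holder_small_round holder_large_round holder_square holder_oblong garlic toothpick_glass".split():
    for d in models.cut_out(T,t):
        m=d["region"].astype(np.uint8); M=cv2.moments(m,True)
        if M["m00"]<20: continue
        rc=cv2.minAreaRect(cv2.findNonZero(m))
        print(t,round(d["confidence"],2),int(M["m00"]),"cen",np.round([M["m10"]/M["m00"],M["m01"]/M["m00"]],1).tolist(),"rect",np.round(rc[0],1).tolist(),np.round(rc[1],1).tolist(),round(rc[2],1), "z.024:",np.round(atz(T,rc[0],.024),4)[:2].tolist())
E
```

```text
round_tin 0.95 715 cen [337.8, 137.6] rect [338.0, 138.0] [32.0, 26.0] 90.0 z.024: [0.7486, 0.0693]
round_tin 0.73 728 cen [245.2, 188.2] rect [245.8, 187.9] [32.6, 26.8] 26.6 z.024: [0.6278, 0.3004]
round_tin 0.6 952 cen [383.9, 174.7] rect [384.0, 174.5] [25.3, 39.9] 78.1 z.024: [0.654, -0.0423]
square_canister 0.67 1177 cen [193.8, 176.5] rect [193.7, 177.5] [46.1, 32.5] 32.7 z.024: [0.6565, 0.4289]
square_canister 0.65 845 cen [307.3, 255.8] rect [307.5, 256.0] [30.0, 31.0] 90.0 z.024: [0.4577, 0.1514]
square_canister 0.59 1248 cen [177.5, 226.6] rect [178.0, 226.5] [31.0, 46.0] 90.0 z.024: [0.5363, 0.4664]
oblong_tin 0.91 880 cen [384.3, 174.8] rect [384.4, 174.9] [24.2, 38.2] 77.5 z.024: [0.6531, -0.0434]
pepper_jar 0.73 311 cen [311.1, 176.9] rect [311.0, 177.0] [22.0, 16.0] 90.0 z.024: [0.6516, 0.1389]
holder_small_round 0.98 2008 cen [238.1, 254.9] rect [238.0, 255.0] [44.0, 46.0] 90.0 z.024: [0.4639, 0.3202]
holder_large_round 0.84 2060 cen [436.1, 259.1] rect [436.0, 259.0] [44.0, 46.0] 90.0 z.024: [0.4435, -0.1615]
holder_square 0.85 1966 cen [373.7, 253.4] rect [373.8, 253.4] [44.4, 45.1] 80.0 z.024: [0.4604, -0.0102]
holder_oblong 0.96 1982 cen [441.2, 181.6] rect [441.0, 181.4] [45.2, 46.2] 86.4 z.024: [0.6339, -0.1833]
garlic 0.72 396 cen [280.3, 216.7] rect [280.2, 216.6] [22.5, 21.4] 68.2 z.024: [0.555, 0.2166]
toothpick_glass 0.57 271 cen [409.3, 217.3] rect [409.5, 217.0] [16.0, 19.0] 90.0 z.024: [0.5472, -0.1013]
```

View pics/crop1.png

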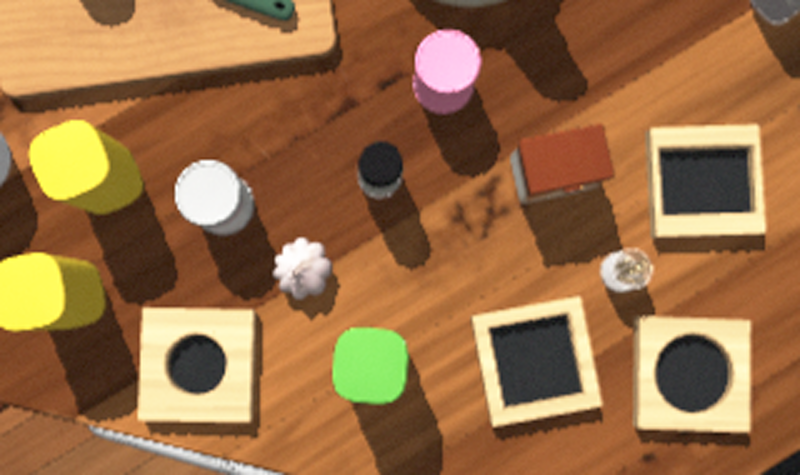

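Confirmed in the crop (px): the green/white canister (370,365), the white-lid tin (208,193), the black-lid jar (381,164) and the red-brown oblong lid (563,159) are the four meant. The yellow ones (75,160) and (35,290) and the pink one (447,65) are not. The four recesses match their descriptions: small round (196,363), square (537,360), large round (692,372), oblong (707,181).

Moving in for wrist views.

>>> {"op": "apply_moves", "data": {"moves": [[[0.031,0.022,-0.007],0],[[0.031,0.022,-0.007],0],[[0.031,0.022,-0.007],0],[[0.031,0.022,-0.007],0],[[0.031,0.022,-0.007],0]], "hand": 0.087}}

```text
time_s: 2.07
tcp_pos: [0.2713, 0.4633, 0.258]
ee_rot: [[0.973, -0.232, 0.0], [-0.232, -0.973, 0.0], [0.0, -0.0, -1.0]]
wrist_force: [0.7, 1.2, -0.1]
gripper_width: 0.996
gripper_force: 0.0
```

>>> {"op": "apply_moves", "data": {"moves": [[[0.031,0.022,-0.007],0],[[0.031,0.022,-0.007],0],[[0.031,0.022,-0.007],0],[[0.031,0.022,-0.007],0],[[0.031,0.022,-0.007],0]]}}

```text
time_s: 2.48
tcp_pos: [0.3965, 0.3201, 0.2933]
ee_rot: [[0.973, -0.232, 0.001], [-0.232, -0.973, 0.001], [0.0, -0.001, -1.0]]
wrist_force: [-0.3, 0.4, -0.2]
gripper_width: 1.003
gripper_force: 0.0
```

Run:
```python
from h import *
s=r.sense(); print(s["time_s"],np.round(s["tcp_pos"],4),np.round(s["ee_rot"],3).tolist())
c=imaging.capture("wrist"); cv2.imwrite("pics/w1.png",c["frame"])
print(np.round(c["intrinsics"],1).tolist(),np.round(c["eye"],4).tolist(),np.round(c["orientation"],3).tolist())
```

```text
2.4833 [0.3965 0.3201 0.2933] [[0.973, -0.232, 0.001], [-0.232, -0.973, 0.001], [0.0, -0.001, -1.0]]
[[341.8, 0.0, 321.9], [0.0, 341.8, 200.2], [0.0, 0.0, 1.0]] [0.4721, 0.3022, 0.456] [[-0.23, -0.934, -0.275], [-0.973, 0.221, 0.066], [-0.001, 0.282, -0.959]]
```

View pics/w1.png

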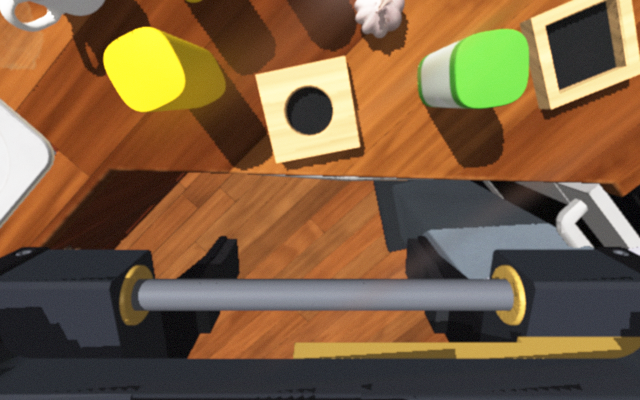

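>>> {"op": "apply_moves", "data": {"moves": [[[0.03,0.02,-0.01],0],[[0.03,0.02,-0.01],0],[[0.03,0.02,-0.01],0],[[0.02,0.02,-0.01],0],[[0,0,0],0]]}}

```text
time_s: 2.95
tcp_pos: [0.4868, 0.2153, 0.3348]
ee_rot: [[0.971, -0.237, 0.004], [-0.237, -0.971, 0.001], [0.004, -0.002, -1.0]]
wrist_force: [0.2, 1.1, 1.0]
gripper_width: 1.003
gripper_force: 0.0
```

Run:
```python
from h import *
import pickle
c=imaging.capture("wrist"); pickle.dump(c,open("wA.pkl","wb")); cv2.imwrite("pics/wA.png",c["frame"]); print(np.round(c["eye"],3))
```

```text
[0.562 0.197 0.498]
```

>>> {"op": "apply_moves", "data": {"moves": [[[-0.008,0.038,0],0],[[-0.008,0.038,0],0],[[-0.008,0.038,0],0],[[-0.008,0.038,0],0],[[-0.008,0.02,0],0]]}}

```text
time_s: 3.42
tcp_pos: [0.4029, 0.0584, 0.3324]
ee_rot: [[0.972, -0.233, -0.001], [-0.233, -0.972, -0.0], [-0.001, 0.0, -1.0]]
wrist_force: [0.1, 0.5, 0.5]
gripper_width: 1.0
gripper_force: 0.0
```

Run:
```python
from h import *
import pickle
s=r.sense(); print(s["time_s"],np.round(s["tcp_pos"],4))
c=imaging.capture("wrist"); pickle.dump(c,open("wB.pkl","wb")); cv2.imwrite("pics/wB.png",c["frame"]);print(np.round(c["eye"],3))
```

```text
3.4167 [0.4029 0.0584 0.3324]
[0.479 0.041 0.495]
```

View pics/wA.png

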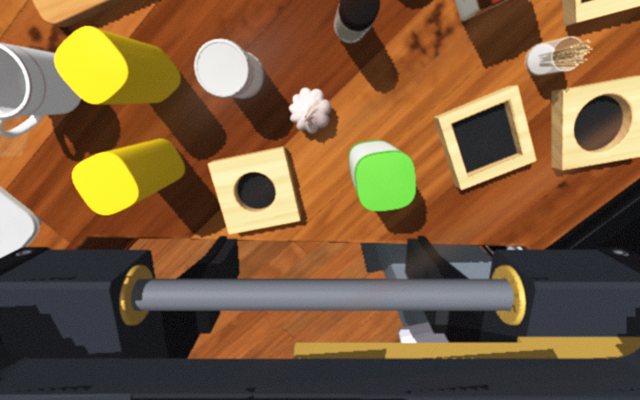

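View pics/wB.png

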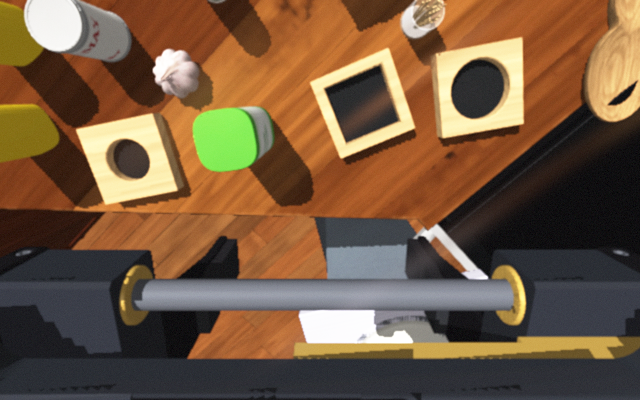

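wA: small round holder (255,190), square holder (485,138), large round holder (600,122), canister lid (385,178), tin lid (223,67), jar (357,15), garlic (310,110), glass (545,58). wB: the same holders at (130,158), (362,103), (478,88), with the canister at (228,138) and the tin at (55,22).

Now triangulating.

```bash
cat > m.py <<'E'
from h import *
import pickle
def blob(c,mask,seed):
    n,l,st,cen=cv2.connectedComponentsWithStats(mask.astype(np.uint8),connectivity=4)
    d=np.where(st[:,4]>30,np.hypot(*(cen-np.array(seed)).T),1e9); d[0]=1e9
    i=int(np.argmin(d)); m=(l==i).astype(np.uint8)
    h=cv2.convexHull(cv2.findNonZero(m)); M=cv2.moments(h); rc=cv2.minAreaRect(h)
    # area centroid of hull (+0.. pixel centres)
    return np.array([M["m10"]/M["m00"],M["m01"]/M["m00"]]),rc,st[i,4],h
def hsv(c): return cv2.cvtColor(c["frame"],cv2.COLOR_BGR2HSV)
def dark(c,t=75): return c["frame"].max(2)<t
def green(c): H=hsv(c); return (H[...,0]>45)&(H[...,0]<75)&(H[...,1]>120)&(H[...,2]>60)
def yaw(c,h,z):
    P=np.array([atz(c,p[0].astype(float),z)[:2] for p in h],dtype=np.float32)*1000
    return cv2.minAreaRect(P)
E
python3 - <<'E'
from m import *
T=imaging.capture("top"); S=imaging.capture("scene"); pickle.dump(T,open("T.pkl","wb")); pickle.dump(S,open("S.pkl","wb"))
A=pickle.load(open("wA.pkl","rb"));B=pickle.load(open("wB.pkl","rb"))
seeds={"hsr":(dark,[(T,(238,255)),(A,(256,190)),(B,(130,158))],.024),"hsq":(dark,[(T,(374,252)),(A,(485,138)),(B,(362,103))],.024),
"hlr":(dark,[(T,(437,259)),(A,(602,122)),(B,(479,88))],.024),"hob":(dark,[(T,(442,182))],.024),"can":(green,[(T,(308,256)),(A,(385,178)),(B,(228,138))],.132)}
for k,(f,v,z) in seeds.items():
    obs=[]
    for c,s in v:
        cen,rc,a,h=blob(c,f(c),s); obs.append((c,cen))
        w=yaw(c,h,z); print(k,a,np.round(cen,1),"atz",np.round(atz(c,cen,z)[:2],4),"rect",np.round(w[0],0),np.round(w[1],0),round(w[2],1))
    if len(obs)>1: x,e=tri(obs); print("  TRI",np.round(x,4),e)
E
```

```text
hsr 401 [238.4 255.1] atz [0.4637 0.3192] rect [464. 319.] [51. 53.] 89.6
hsr 1036 [255.3 190.1] atz [0.4652 0.3196] rect [465. 319.] [53. 50.] 76.4
hsr 913 [130.7 158.5] atz [0.4632 0.3169] rect [463. 317.] [48. 50.] 59.5
  TRI [0.4634 0.3209 0.017 ] [0.5, 0.5, 0.4]
hsq 949 [373.7 253.6] atz [ 0.46   -0.0101] rect [460. -10.] [76. 75.] 9.3
hsq 2718 [484.6 137.2] atz [ 0.463  -0.0071] rect [462.  -7.] [71. 71.] 9.3
hsq 1823 [355.1  93.6] atz [ 0.4755 -0.0035] rect [471.  -8.] [54. 75.] 9.9
  TRI [ 0.4671 -0.0043  0.0362] [7.9, 2.8, 8.6]
hlr 678 [436.4 258.9] atz [ 0.4438 -0.1626] rect [ 444. -163.] [66. 73.] 87.4
hlr 1230 [596.2 116. ] atz [ 0.4559 -0.1558] rect [ 457. -154.] [41. 64.] 21.9
hlr 2312 [477.1  88.2] atz [ 0.4451 -0.1604] rect [ 444. -160.] [65. 72.] 82.8
  TRI [ 0.4456 -0.1707  0.0009] [3.4, 5.5, 2.2]
hob 860 [441.8 181.7] atz [ 0.6331 -0.1852] rect [ 632. -185.] [63. 85.] 0.7
can 732 [307.5 255.7] atz [0.4626 0.1494] rect [462. 149.] [63. 61.] 88.7
can 3083 [385.2 180.6] atz [0.4639 0.1501] rect [463. 151.] [65. 66.] 85.7
can 3395 [226.1 139.2] atz [0.4627 0.148 ] rect [462. 148.] [65. 63.] 84.8
  TRI [0.4625 0.1495 0.1268] [0.1, 0.1, 0.0]
```

>>> {"op": "apply_moves", "data": {"moves": [[[0.0124,-0.0342,0.01],0],[[0.0124,-0.0342,0.01],0],[[0.0124,-0.0342,0.01],0],[[0,0,0.03],-4.5],[[0,0,0.03],-4.5]]}}

```text
time_s: 3.98
tcp_pos: [0.4667, 0.1551, 0.2411]
ee_rot: [[0.998, -0.071, 0.001], [-0.071, -0.998, 0.001], [0.001, -0.001, -1.0]]
wrist_force: [-1.1, -0.3, -1.4]
gripper_width: 0.998
gripper_force: 0.0
```

>>> {"op": "apply_moves", "data": {"moves": [[[0,0,0.02],0],[[0,0,0.02],0],[[0,0,0],0]]}}

```text
time_s: 4.23
tcp_pos: [0.4627, 0.1517, 0.1976]
ee_rot: [[0.997, -0.077, -0.009], [-0.077, -0.997, -0.005], [-0.009, 0.005, -1.0]]
wrist_force: [-0.6, -0.4, -0.6]
gripper_width: 1.002
gripper_force: 0.0
```

Run:
```python
from m import *
s=r.sense(); print(s["time_s"],np.round(s["tcp_pos"],4),np.round(s["ee_rot"],3).tolist(),r.pinch_z)
c=imaging.capture("wrist"); cv2.imwrite("pics/w2.png",c["frame"])
cen,rc,a,h=blob(c,green(c),(320,190)); print(a,cen,atz(c,cen,.132),yaw(c,h,.132), h.reshape(-1,2).max(0))
```

```text
4.2333 [0.4627 0.1517 0.1976] [[0.997, -0.077, -0.009], [-0.077, -0.997, -0.005], [-0.009, 0.005, -1.0]] 0.0187
7246 [324.74073816 210.78416899] [0.46468035 0.14940093 0.132     ] ((463.29425048828125, 149.14224243164062), (63.632049560546875, 66.797607421875), 83.6626205444336) [370 256]
```

View pics/w2.png

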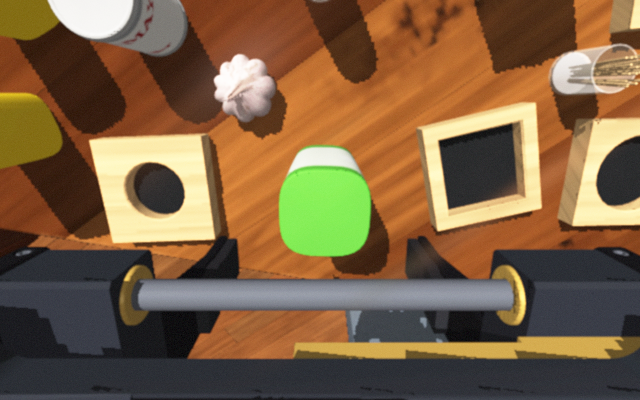

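w2 shows the green lid at (325,205), centred and square between the fingers. Descending to grasp it.

>>> {"op": "apply_moves", "data": {"moves": [[[0,0.001,0.028],0],[[0,0.001,0.028],0],[[0,0,0.028],0],[[0,0,0.028],0],[[0,0,0],0]]}}

```text
time_s: 4.7
tcp_pos: [0.4629, 0.1489, 0.0872]
ee_rot: [[0.997, -0.078, -0.007], [-0.078, -0.997, -0.004], [-0.007, 0.005, -1.0]]
wrist_force: [-0.8, -0.1, 0.4]
gripper_width: 0.999
gripper_force: 0.0
```

>>> {"op": "apply_moves", "data": {"moves": [[[0,0,0],0],[[0,0,0],0],[[0,0,0],0],[[0,0,0],0],[[0,0,0],0]], "hand": 0.05}}

```text
time_s: 5.12
tcp_pos: [0.466, 0.15, 0.0922]
ee_rot: [[0.997, -0.077, 0.003], [-0.077, -0.997, 0.001], [0.003, -0.002, -1.0]]
wrist_force: [0.4, -1.3, 3.5]
gripper_width: 0.74
gripper_force: 29.9
```

>>> {"op": "apply_moves", "data": {"moves": [[[0,0,0],0],[[0,0,0],0],[[0,0,0],0]]}}

```text
time_s: 5.37
tcp_pos: [0.4661, 0.15, 0.0922]
ee_rot: [[0.997, -0.077, 0.003], [-0.077, -0.997, 0.001], [0.003, -0.002, -1.0]]
wrist_force: [-0.8, -0.8, 6.4]
gripper_width: 0.737
gripper_force: 29.9
```

>>> {"op": "apply_moves", "data": {"moves": [[[0,0,-0.02],0],[[0,0,-0.03],0],[[0,0.01,-0.02],0],[[0.0017,0.025,0],0],[[0.0017,0.03,0],0]]}}

```text
time_s: 5.78
tcp_pos: [0.4639, 0.0852, 0.1618]
ee_rot: [[0.997, -0.075, 0.003], [-0.075, -0.997, 0.002], [0.003, -0.003, -1.0]]
wrist_force: [0.8, -0.8, -3.1]
gripper_width: 0.734
gripper_force: 29.9
```

>>> {"op": "apply_moves", "data": {"moves": [[[0.0017,0.035,0],0],[[0.0017,0.035,0],0],[[0.002,0.024,0],0],[[0,0,0],-6.8],[[0,0,0],-6.9]]}}

```text
time_s: 6.2
tcp_pos: [0.4604, -0.0112, 0.16]
ee_rot: [[0.987, 0.163, -0.001], [0.163, -0.987, 0.0], [-0.001, -0.001, -1.0]]
wrist_force: [0.5, -0.4, -3.1]
gripper_width: 0.738
gripper_force: 29.9
```

>>> {"op": "apply_moves", "data": {"moves": [[[0,0,0],0],[[0,0,0],0],[[0,0,0],0]]}}

```text
time_s: 6.45
tcp_pos: [0.4611, -0.0095, 0.1603]
ee_rot: [[0.987, 0.158, -0.001], [0.158, -0.987, 0.0], [-0.001, -0.0, -1.0]]
wrist_force: [0.3, 0.5, -2.9]
gripper_width: 0.733
gripper_force: 29.9
```

Run:
```python
from m import *
s=r.sense(); print(s["time_s"],np.round(s["tcp_pos"],4),np.round(s["ee_rot"],3).tolist(),s["gripper_width"],np.round(s["wrist_force"],1))
c=imaging.capture("wrist")
T=imaging.capture("top"); S=imaging.capture("scene")
bt=proj(T,(.46,-.01,.05)).astype(int); bs=proj(S,(.46,-.01,.05)).astype(int)
f=lambda c,p:cv2.resize(c["frame"][p[1]-60:p[1]+60,p[0]-80:p[0]+80],(400,300),interpolation=cv2.INTER_CUBIC)
cv2.imwrite("pics/p1.png",np.vstack([np.hstack([f(T,bt),f(S,bs)]),cv2.resize(c["frame"],(480,300))[:,40:440].repeat(2,1)[:, ::1]]));
```

```text
6.45 [ 0.4611 -0.0095  0.1603] [[0.987, 0.158, -0.001], [0.158, -0.987, 0.0], [-0.001, -0.0, -1.0]] 0.7330158393596625 [ 0.3  0.5 -2.9]
```

View pics/p1.png

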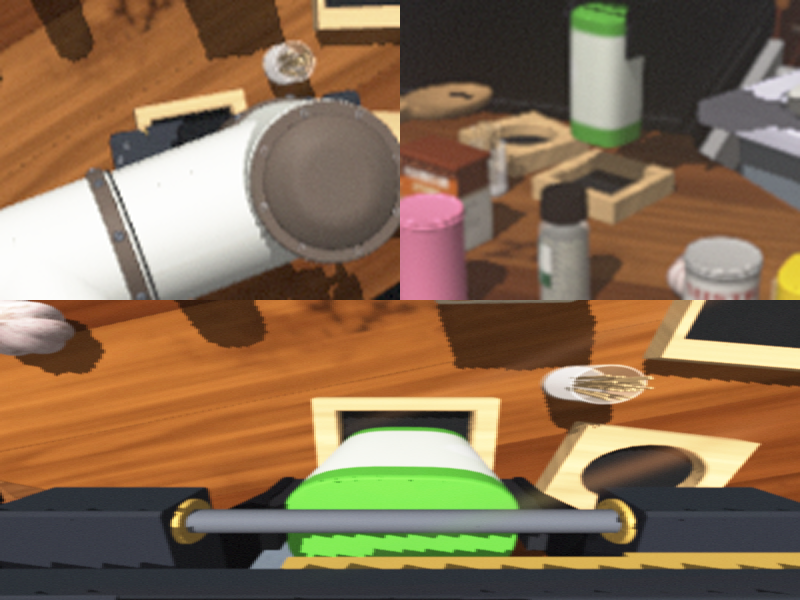

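p1: the canister is held over the square recess. Its foot (343–470) is centred between the recess edges (333–478), and the sides are parallel. Lowering.

>>> {"op": "apply_moves", "data": {"moves": [[[0.0015,0,0.018],0],[[0,0,0.018],0],[[0,0,0.014],0],[[0,0,0.006],0],[[0,0,0],0]]}}

```text
time_s: 7.02
tcp_pos: [0.4619, -0.0095, 0.1032]
ee_rot: [[0.987, 0.16, -0.003], [0.16, -0.987, -0.001], [-0.004, 0.0, -1.0]]
wrist_force: [-0.7, 0.4, -3.0]
gripper_width: 0.734
gripper_force: 29.9
```

>>> {"op": "apply_moves", "data": {"moves": [[[0,0,0.002],0],[[0,0,0.002],0],[[0,0,0],0],[[0,0,0],0]]}}

```text
time_s: 7.35
tcp_pos: [0.4633, -0.0093, 0.1011]
ee_rot: [[0.987, 0.161, 0.001], [0.161, -0.987, 0.0], [0.001, -0.0, -1.0]]
wrist_force: [-0.7, 0.1, -3.4]
gripper_width: 0.737
gripper_force: 29.9
```

>>> {"op": "apply_moves", "data": {"moves": [[[0,0,0.0015],0],[[0,0,0],0],[[0,0,0],0]]}}

```text
time_s: 7.6
tcp_pos: [0.4639, -0.0093, 0.1002]
ee_rot: [[0.987, 0.161, 0.002], [0.161, -0.987, 0.0], [0.002, 0.0, -1.0]]
wrist_force: [-1.1, 0.1, 5.2]
gripper_width: 0.735
gripper_force: 29.9
```

>>> {"op": "apply_moves", "data": {"moves": [[[0,0,0],0],[[0,0,0],0],[[0,0,0],0],[[0,0,0],0]], "hand": 0.087}}

```text
time_s: 7.93
tcp_pos: [0.4629, -0.0095, 0.0989]
ee_rot: [[0.987, 0.161, -0.0], [0.161, -0.987, -0.0], [-0.0, 0.0, -1.0]]
wrist_force: [0.1, -0.6, -0.4]
gripper_width: 0.945
gripper_force: 0.0
```

>>> {"op": "apply_moves", "data": {"moves": [[[0,0,-0.02],0],[[0,0,-0.03],0],[[0,0,-0.03],0],[[0,0,-0.04],0],[[0,0,-0.04],0]]}}

```text
time_s: 8.35
tcp_pos: [0.4621, -0.0097, 0.2601]
ee_rot: [[0.987, 0.161, -0.002], [0.161, -0.987, -0.001], [-0.002, 0.0, -1.0]]
wrist_force: [1.0, 0.4, -0.2]
gripper_width: 1.0
gripper_force: 0.0
```

Run:
```python
from m import *
T=imaging.capture("top"); pickle.dump(T,open("T2.pkl","wb"))
c=imaging.capture("wrist"); pickle.dump(c,open("wC.pkl","wb")); cv2.imwrite("pics/wC.png",c["frame"])
cen,rc,a,h=blob(c,green(c),(320,250)); print("can",a,cen,np.round(atz(c,cen,.140),4))
```

```text
can 4548 [321.13967829 199.61945095] [ 0.4617 -0.0098  0.14  ]
```

>>> {"op": "apply_moves", "data": {"moves": [[[0.0177,-0.0326,-0.004],0],[[0.0177,-0.0326,-0.004],0],[[0.0177,-0.0326,-0.004],0],[[0.0177,-0.0326,-0.004],0]]}}

```text
time_s: 8.78
tcp_pos: [0.5119, 0.132, 0.2748]
ee_rot: [[0.987, 0.16, -0.0], [0.16, -0.987, 0.0], [-0.0, -0.0, -1.0]]
wrist_force: [1.3, 0.1, -0.1]
gripper_width: 0.995
gripper_force: 0.0
```

Run:
```python
from m import *
c=imaging.capture("wrist"); pickle.dump(c,open("wD.pkl","wb")); cv2.imwrite("pics/wD.png",c["frame"])
```

>>> {"op": "apply_moves", "data": {"moves": [[[0.0177,-0.0326,0],0],[[0.0177,-0.0326,0],0],[[0.0177,-0.0326,0],0],[[0.0177,-0.0326,0],0],[[0,0,0],0]]}}

```text
time_s: 9.25
tcp_pos: [0.5621, 0.2759, 0.272]
ee_rot: [[0.986, 0.165, -0.001], [0.165, -0.986, -0.0], [-0.001, 0.0, -1.0]]
wrist_force: [0.4, 0.6, -0.4]
gripper_width: 0.998
gripper_force: 0.0
```

Run:
```python
from m import *
s=r.sense(); print(s["time_s"],np.round(s["tcp_pos"],4),np.round(s["ee_rot"],3).tolist())
c=imaging.capture("wrist"); pickle.dump(c,open("wE.pkl","wb"))
C,D=[pickle.load(open(f"w{k}.pkl","rb")) for k in "CD"]
cv2.imwrite("pics/cde.png",np.vstack([np.hstack([C["frame"][:220,:400],D["frame"][:220,160:560]]),c["frame"][:280].repeat(1,0)[:, :].copy() if False else np.pad(c["frame"][:280],((0,0),(0,160),(0,0)))]))
```

```text
9.25 [0.5621 0.2759 0.272 ] [[0.986, 0.165, -0.001], [0.165, -0.986, -0.0], [-0.001, 0.0, -1.0]]
```

View pics/cde.png

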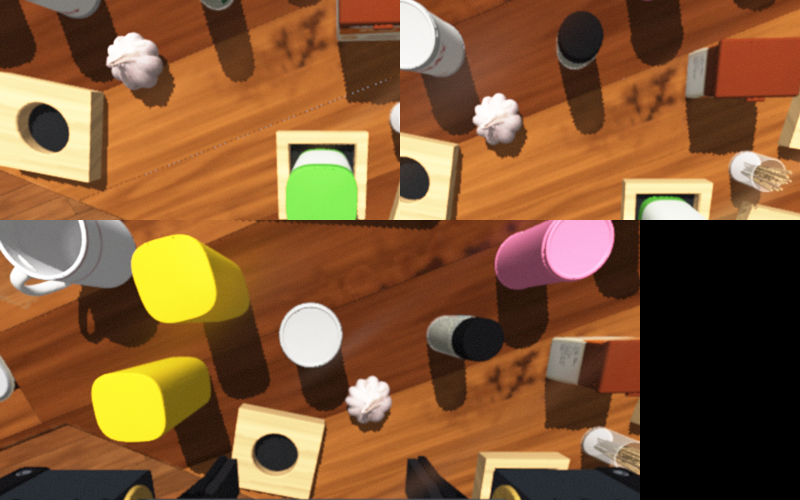

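cde: the canister stands in the square recess (view C). In view D the jar lid is at (341,40). In view E the tin lid is at (311,115), the jar lid at (478,119) and the oblong lid starts at about (605,147).

Run:
```python
from m import *
T,T2=[pickle.load(open(f,"rb")) for f in ("T.pkl","T2.pkl")]
A,C,D,E=[pickle.load(open(f"w{k}.pkl","rb")) for k in "ACDE"]
def red(c): H=hsv(c); return ((H[...,0]<9)|(H[...,0]>172))&(H[...,1]>150)&(H[...,2]>70)
def white(c): f=c["frame"].astype(int); return (f.min(2)>165)&(f.max(2)-f.min(2)<25)
def circ(f,v,z,k):
    obs=[]
    for c,s in v:
        cen,rc,a,h=blob(c,f(c),s); obs.append((c,cen)); w=yaw(c,h,z)
        print(k,a,np.round(cen,1),"atz",np.round(atz(c,cen,z),4)[:2],"rect",np.round(w[0]),np.round(w[1]),round(w[2],1))
    if len(obs)>1:
        x,e=tri(obs); print("  TRI",np.round(x,4),e)
circ(white,[(T,(243,187)),(A,(223,67)),(E,(311,115))],.096,"tin")
circ(lambda c:dark(c,50),[(T,(312,175)),(D,(341,40)),(E,(480,119))],.107,"jar")
circ(red,[(T,(385,174)),(D,(518,68))],.093,"obl")
print([ (round(d["confidence"],2),np.round(cv2.minAreaRect(cv2.findNonZero(d["region"].astype(np.uint8))),1) if 0 else None) for d in models.cut_out(E,"garlic")][:1], np.round(atz(E,(370,180),.03),3))
```

```text
tin 527 [242.4 186.5] atz [0.6223 0.2966] rect [622. 296.] [58. 58.] 88.8
tin 2424 [220.9  67.2] atz [0.6226 0.2975] rect [622. 297.] [58. 59.] 23.1
tin 3111 [310.2 114.4] atz [0.6231 0.2978] rect [622. 297.] [59. 59.] 54.1
  TRI [0.6229 0.2977 0.0932] [0.6, 0.5, 0.2]
jar 239 [311.9 175.5] atz [0.6427 0.1363] rect [643. 136.] [37. 39.] 88.8
jar 1727 [340.1  37.3] atz [0.6432 0.1375] rect [643. 137.] [37. 42.] 67.1
jar 2308 [495.9 114.7] atz [0.6521 0.1271] rect [650. 124.] [40. 86.] 12.8
  TRI [0.6444 0.1361 0.1206] [3.7, 3.8, 7.4]
obl 676 [385.7 173.9] atz [ 0.6451 -0.0349] rect [644. -36.] [55. 79.] 9.4
obl 5045 [518.7  68.3] atz [ 0.6465 -0.0338] rect [645. -34.] [56. 81.] 10.3
  TRI [ 0.6463 -0.0355  0.0897] [0.7, 0.7]
[(0.85, None)] [0.556 0.216 0.03 ]
```

>>> {"op": "apply_moves", "data": {"moves": [[[0.032,-0.0056,0.015],0],[[0.032,-0.0056,0.015],0],[[0,0,0.014],-7.1],[[0,0,0.014],-7.1],[[0,0,0.014],-7.1]]}}

```text
time_s: 9.77
tcp_pos: [0.6222, 0.2904, 0.2016]
ee_rot: [[0.859, 0.512, -0.001], [0.512, -0.859, -0.001], [-0.002, 0.0, -1.0]]
wrist_force: [-0.1, 0.3, 0.7]
gripper_width: 0.999
gripper_force: 0.0
```

>>> {"op": "apply_moves", "data": {"moves": [[[0,0,0.014],-7.1],[[0,0,0.014],-7.1],[[0,0,0],0],[[0,0,0],0],[[0,0,0],0]]}}

```text
time_s: 10.18
tcp_pos: [0.6226, 0.2915, 0.1763]
ee_rot: [[0.712, 0.702, 0.002], [0.702, -0.712, 0.001], [0.001, 0.001, -1.0]]
wrist_force: [-0.4, -0.4, 0.8]
gripper_width: 0.999
gripper_force: 0.0
```

Run:
```python
from m import *
def white(c): f=c["frame"].astype(int); return (f.min(2)>150)&(f.max(2)-f.min(2)<25)
s=r.sense(); c=imaging.capture("wrist"); print(np.round(s["tcp_pos"],4),np.round(s["joints"],0))
cen,rc,a,h=blob(c,white(c),proj(c,(.623,.2975,.096))); print(a,cen,np.round(atz(c,cen,.096),4),yaw(c,h,.096)[1])
```

```text
[0.6226 0.2915 0.1763] [ 39.  30.   6.   0. -66.  96.]
5557 [316.18871237 195.44343018] [0.6269 0.3016 0.096 ] (69.52349090576172, 59.687374114990234)
```

>>> {"op": "apply_moves", "data": {"moves": [[[0.0051,-0.0041,0.02],0],[[0,0,0.03],0],[[0,0,0.035],0],[[0,0,0.03],0],[[0,0,0.005],0]]}}

```text
time_s: 10.65
tcp_pos: [0.6199, 0.2967, 0.05]
ee_rot: [[0.712, 0.702, -0.008], [0.702, -0.712, -0.005], [-0.009, -0.002, -1.0]]
wrist_force: [-1.4, 0.0, -1.5]
gripper_width: 0.995
gripper_force: 0.0
```

>>> {"op": "apply_moves", "data": {"moves": [[[0,0,0],0],[[0,0,0],0]]}}

```text
time_s: 10.82
tcp_pos: [0.6244, 0.2993, 0.0572]
ee_rot: [[0.71, 0.704, 0.003], [0.704, -0.71, 0.001], [0.003, 0.001, -1.0]]
wrist_force: [0.6, -0.2, 0.5]
gripper_width: 1.0
gripper_force: 0.0
```

>>> {"op": "apply_moves", "data": {"moves": [[[0,0,0],0],[[0,0,0],0],[[0,0,0],0],[[0,0,0],0],[[0,0,0],0]], "hand": 0.05}}

```text
time_s: 11.23
tcp_pos: [0.6231, 0.2988, 0.0559]
ee_rot: [[0.71, 0.704, 0.001], [0.704, -0.71, 0.001], [0.001, 0.0, -1.0]]
wrist_force: [-0.2, -0.8, 0.1]
gripper_width: 0.704
gripper_force: 0.0
```

>>> {"op": "apply_moves", "data": {"moves": [[[0,0,0],0],[[0,0,0],0]]}}

```text
time_s: 11.4
tcp_pos: [0.6232, 0.2987, 0.0558]
ee_rot: [[0.71, 0.704, 0.001], [0.704, -0.71, 0.0], [0.001, 0.0, -1.0]]
wrist_force: [-0.4, -1.3, 3.4]
gripper_width: 0.696
gripper_force: 30.0
```

>>> {"op": "apply_moves", "data": {"moves": [[[0,0,-0.02],0],[[0,0,-0.03],0],[[0,0,-0.04],0],[[0,0,-0.04],0],[[0,0,-0.04],0]]}}

```text
time_s: 11.82
tcp_pos: [0.6219, 0.2981, 0.2251]
ee_rot: [[0.71, 0.704, -0.003], [0.704, -0.71, -0.001], [-0.003, -0.001, -1.0]]
wrist_force: [0.9, -0.2, -2.8]
gripper_width: 0.697
gripper_force: 30.0
```

>>> {"op": "apply_moves", "data": {"moves": [[[-0.02,0.009,0],0],[[-0.0322,0.0143,0],0],[[-0.0322,0.0143,0],0],[[-0.0322,0.0143,0],0],[[-0.0322,0.0143,0],0]]}}

```text
time_s: 12.23
tcp_pos: [0.5621, 0.1453, 0.2236]
ee_rot: [[0.71, 0.704, -0.003], [0.704, -0.71, -0.001], [-0.002, -0.002, -1.0]]
wrist_force: [2.2, -0.1, -3.3]
gripper_width: 0.697
gripper_force: 30.0
```

>>> {"op": "apply_moves", "data": {"moves": [[[-0.0322,0.0143,0],0],[[-0.0322,0.0143,0],0],[[-0.0322,0.0143,0],0],[[-0.0322,0.0143,0],0],[[-0.0322,0.0143,0],0]]}}

```text
time_s: 12.65
tcp_pos: [0.498, -0.0187, 0.2241]
ee_rot: [[0.71, 0.704, -0.002], [0.704, -0.71, 0.0], [-0.001, -0.002, -1.0]]
wrist_force: [0.9, -0.0, -3.6]
gripper_width: 0.692
gripper_force: 30.0
```

>>> {"op": "apply_moves", "data": {"moves": [[[-0.0322,0.0143,0],0],[[-0.0322,0.0143,0],0],[[-0.0322,0.0143,0],0],[[0,0,0],0],[[0,0,0],0]]}}

```text
time_s: 13.07
tcp_pos: [0.46, -0.1171, 0.2243]
ee_rot: [[0.713, 0.701, -0.002], [0.701, -0.713, 0.001], [-0.001, -0.002, -1.0]]
wrist_force: [0.8, 0.4, -3.3]
gripper_width: 0.693
gripper_force: 30.0
```

>>> {"op": "apply_moves", "data": {"moves": [[[-0.021,0.01,0.02],0],[[-0.021,0.0102,0.03],0],[[0,0,0.03],0],[[0,0,0.03],0],[[0,0,0],0]]}}

```text
time_s: 13.48
tcp_pos: [0.4411, -0.1586, 0.1094]
ee_rot: [[0.711, 0.703, -0.013], [0.703, -0.711, 0.002], [-0.008, -0.011, -1.0]]
wrist_force: [-1.6, 0.0, -3.5]
gripper_width: 0.69
gripper_force: 30.0
```

>>> {"op": "apply_moves", "data": {"moves": [[[0,0,0],0],[[0,0,0],0],[[0,0,0],0]]}}

```text
time_s: 13.73
tcp_pos: [0.4479, -0.1593, 0.117]
ee_rot: [[0.709, 0.705, 0.004], [0.705, -0.709, -0.0], [0.003, 0.003, -1.0]]
wrist_force: [-0.1, 0.1, -2.4]
gripper_width: 0.694
gripper_force: 30.0
```

Run:
```python
from m import *
c=imaging.capture("wrist"); S=imaging.capture("scene")
bs=proj(S,(.4445,-.161,.06)).astype(int); print(bs, proj(c,(.4445,-.161,.024)))
x0=max(0,bs[0]-53);f=S["frame"][bs[1]-70:bs[1]+50,x0:x0+107]
cv2.imwrite("pics/p2.png",np.hstack([cv2.resize(c["frame"][60:340,140:500],(450,350)),cv2.resize(f,(312,350),interpolation=cv2.INTER_CUBIC)]))
```

```text
[285 156] [320.02581923 208.02291888]
```

View pics/p2.png

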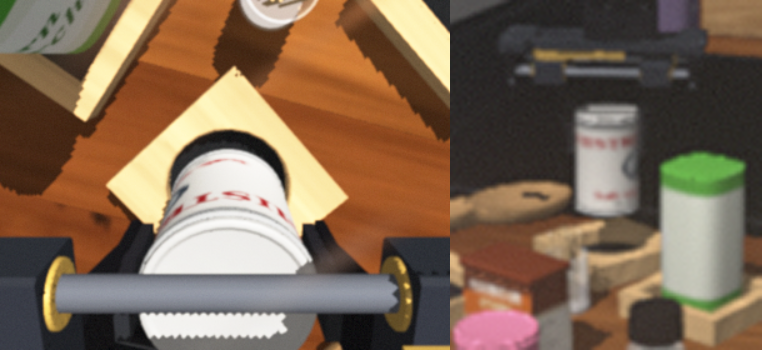

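p2: the tin's foot (175–285) is centred over the large round recess (170–287). Lowering.

>>> {"op": "apply_moves", "data": {"moves": [[[-0.0035,-0.0005,0.016],0],[[0,0,0.018],0],[[0,0,0.012],0],[[0,0,0.003],0],[[0,0,0],0]]}}

```text
time_s: 14.25
tcp_pos: [0.4431, -0.1618, 0.0662]
ee_rot: [[0.71, 0.704, -0.0], [0.704, -0.71, -0.0], [-0.0, -0.0, -1.0]]
wrist_force: [-0.1, 0.1, -2.6]
gripper_width: 0.695
gripper_force: 30.0
```

>>> {"op": "apply_moves", "data": {"moves": [[[0,0,0],0],[[0,0,0.0015],0],[[0,0,0.001],0],[[0,0,0],0],[[0,0,0],0]]}}

```text
time_s: 14.67
tcp_pos: [0.4431, -0.1619, 0.0639]
ee_rot: [[0.71, 0.704, 0.001], [0.704, -0.71, -0.0], [0.0, 0.001, -1.0]]
wrist_force: [-0.5, -0.5, -3.3]
gripper_width: 0.694
gripper_force: 30.0
```

>>> {"op": "apply_moves", "data": {"moves": [[[0,0,0.001],0],[[0,0,0],0],[[0,0,0],0]]}}

```text
time_s: 14.92
tcp_pos: [0.4433, -0.1618, 0.0636]
ee_rot: [[0.71, 0.704, 0.001], [0.704, -0.71, -0.0], [0.0, 0.001, -1.0]]
wrist_force: [-2.6, 1.1, 4.5]
gripper_width: 0.698
gripper_force: 30.0
```

>>> {"op": "apply_moves", "data": {"moves": [[[0,0,0.001],0],[[0,0,0],0],[[0,0,0],0]]}}

```text
time_s: 15.17
tcp_pos: [0.4434, -0.1618, 0.0636]
ee_rot: [[0.71, 0.704, 0.001], [0.704, -0.71, -0.001], [0.0, 0.001, -1.0]]
wrist_force: [-2.9, 2.4, 12.0]
gripper_width: 0.694
gripper_force: 30.0
```

>>> {"op": "apply_moves", "data": {"moves": [[[0,0,-0.001],0],[[0,0,0],0],[[0,0,0],0],[[0,0,0],0]], "hand": 0.087}}

```text
time_s: 15.5
tcp_pos: [0.4432, -0.1619, 0.0626]
ee_rot: [[0.71, 0.704, 0.0], [0.704, -0.71, -0.0], [0.0, 0.0, -1.0]]
wrist_force: [0.6, -0.2, -0.2]
gripper_width: 0.914
gripper_force: 0.0
```

>>> {"op": "apply_moves", "data": {"moves": [[[0,0,-0.02],0],[[0,0,-0.03],0],[[0,0,-0.04],0],[[0,0,-0.04],0],[[0,0,-0.04],0]]}}

```text
time_s: 15.92
tcp_pos: [0.4425, -0.1619, 0.2342]
ee_rot: [[0.71, 0.704, -0.001], [0.704, -0.71, -0.0], [-0.001, -0.0, -1.0]]
wrist_force: [1.8, 0.7, 0.2]
gripper_width: 1.001
gripper_force: 0.0
```

Run:
```python
from m import *
c=imaging.capture("wrist"); s=r.sense()
def white(c): f=c["frame"].astype(int); return (f.min(2)>150)&(f.max(2)-f.min(2)<25)
cen,rc,a,h=blob(c,white(c),proj(c,(.4445,-.161,.104))); print(a,np.round(atz(c,cen,.104),4),yaw(c,h,.104)[1])
cv2.imwrite("pics/w3.png",c["frame"]); print(s["tcp_pos"])
```

```text
4006 [ 0.4466 -0.1585  0.104 ] (69.27658081054688, 60.23347854614258)
[ 0.44744311 -0.16327564  0.2431652 ]
```

>>> {"op": "apply_moves", "data": {"moves": [[[0.0388,0.0087,0],0],[[0.0388,0.0087,0],0],[[0.0388,0.0087,0],0],[[0.0388,0.0087,0],0],[[0.0388,0.0087,0],0]]}}

```text
time_s: 16.38
tcp_pos: [0.6127, -0.0551, 0.232]
ee_rot: [[0.71, 0.704, -0.0], [0.704, -0.71, -0.0], [-0.0, -0.0, -1.0]]
wrist_force: [0.0, -1.0, 1.3]
gripper_width: 0.999
gripper_force: 0.0
```

>>> {"op": "apply_moves", "data": {"moves": [[[0.0388,0.0087,0],0],[[0,0,0],7],[[0,0,0],7],[[0,0,0],7],[[0,0,0],7]]}}

```text
time_s: 16.8
tcp_pos: [0.6453, -0.0347, 0.2311]
ee_rot: [[0.959, 0.283, -0.002], [0.283, -0.959, -0.0], [-0.002, -0.0, -1.0]]
wrist_force: [-0.2, -0.3, -0.7]
gripper_width: 1.001
gripper_force: 0.0
```

>>> {"op": "apply_moves", "data": {"moves": [[[0,0,0],7],[[0,0,0],7],[[0,0,0],7],[[0,0,0],7],[[0,0,0],7]]}}

```text
time_s: 17.22
tcp_pos: [0.645, -0.0351, 0.2316]
ee_rot: [[0.948, -0.319, -0.001], [-0.319, -0.948, -0.0], [-0.001, 0.0, -1.0]]
wrist_force: [0.7, 0.6, -0.0]
gripper_width: 0.999
gripper_force: 0.0
```

>>> {"op": "apply_moves", "data": {"moves": [[[0,0,0],7],[[0,0,0],7],[[0,0,0],7],[[0,0,0],7],[[0,0,0],7]]}}

```text
time_s: 17.63
tcp_pos: [0.645, -0.035, 0.2316]
ee_rot: [[0.593, -0.805, -0.001], [-0.805, -0.593, -0.0], [-0.0, 0.001, -1.0]]
wrist_force: [0.9, 0.2, -0.2]
gripper_width: 1.002
gripper_force: 0.0
```

>>> {"op": "apply_moves", "data": {"moves": [[[0,0,0],7],[[0,0,0],7],[[0,0,0],7],[[0,0,0],6],[[0,0,0],0]]}}

```text
time_s: 18.05
tcp_pos: [0.645, -0.0351, 0.2316]
ee_rot: [[0.167, -0.986, -0.001], [-0.986, -0.167, -0.0], [-0.0, 0.001, -1.0]]
wrist_force: [1.2, 0.5, -0.1]
gripper_width: 1.0
gripper_force: 0.0
```

>>> {"op": "apply_moves", "data": {"moves": [[[0,0,0],0],[[0,0,0],0]]}}

```text
time_s: 18.22
tcp_pos: [0.645, -0.035, 0.2321]
ee_rot: [[0.172, -0.985, -0.001], [-0.985, -0.172, -0.0], [-0.0, 0.001, -1.0]]
wrist_force: [0.1, 0.2, 0.7]
gripper_width: 0.998
gripper_force: 0.0
```

Tin placed (it moved no more than the side-view bias). Now checking the oblong tin and its holder from here.

Run:
```python
from m import *
def red(c): H=hsv(c); return ((H[...,0]<9)|(H[...,0]>172))&(H[...,1]>150)&(H[...,2]>70)
c=imaging.capture("wrist"); cv2.imwrite("pics/w4.png",c["frame"])
cen,rc,a,h=blob(c,red(c),proj(c,(.6455,-.035,.093))); print(a,cen,np.round(atz(c,cen,.093),4),yaw(c,h,.093))
for d in models.cut_out(c,"holder_oblong"):
    m=d["region"].astype(np.uint8); w=yaw(c,cv2.convexHull(cv2.findNonZero(m)),.024); print(d["confidence"],m.sum(),w)
cen,rc,a,h=blob(c,dark(c),proj(c,(.634,-.184,.02))); print("rec",a,cen,np.round(atz(c,cen,.016),4),yaw(c,h,.016))
T=pickle.load(open("T2.pkl","rb"))
```

```text
4992 [321.06966473 184.52736944] [ 0.6463 -0.0381  0.093 ] ((645.3461303710938, -36.347450256347656), (56.93517303466797, 82.25599670410156), 10.713031768798828)
0.7 9267 ((633.6447143554688, -174.5142822265625), (108.84597778320312, 86.33042907714844), 0.7033003568649292)
rec 4151 [359.98707491  39.48457264] [ 0.6304 -0.1753  0.016 ] ((633.7783813476562, -178.7682342529297), (63.97136306762695, 74.66976928710938), 0.5040241479873657)
```

View pics/w4.png

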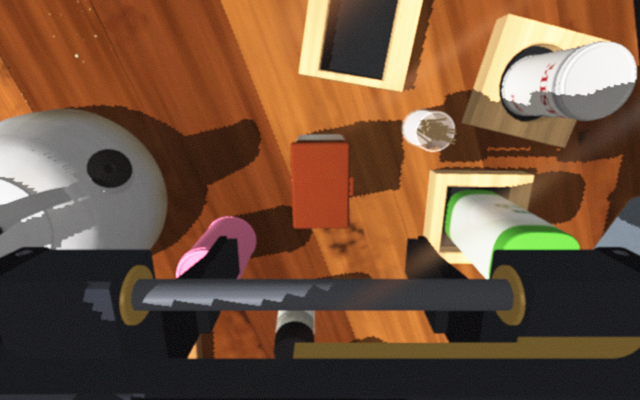

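w4: the oblong lid (321,183) is squared to the fingers, its holder's recess is at (360,38), and the tin and canister stand upright in their holders at the right. Descending to grasp it.

>>> {"op": "apply_moves", "data": {"moves": [[[0.0016,0,0.035],0],[[0,0,0.04],0],[[0,0,0.04],0],[[0,0,0.035],0],[[0,0,0.02],0]]}}

```text
time_s: 18.73
tcp_pos: [0.6426, -0.0368, 0.0579]
ee_rot: [[0.169, -0.986, -0.007], [-0.986, -0.169, -0.0], [-0.001, 0.007, -1.0]]
wrist_force: [-0.3, -0.2, -1.2]
gripper_width: 0.998
gripper_force: 0.0
```

>>> {"op": "apply_moves", "data": {"moves": [[[0,0,0.01],0],[[0,0,0],0],[[0,0,0],0],[[0,0,0],0]]}}

```text
time_s: 19.07
tcp_pos: [0.647, -0.0364, 0.0548]
ee_rot: [[0.17, -0.985, 0.004], [-0.985, -0.17, 0.0], [0.0, -0.004, -1.0]]
wrist_force: [0.6, 0.1, -0.2]
gripper_width: 0.996
gripper_force: 0.0
```

>>> {"op": "apply_moves", "data": {"moves": [[[0,0,0],0],[[0,0,0],0],[[0,0,0],0],[[0,0,0],0],[[0,0,0],0]], "hand": 0.04}}

```text
time_s: 19.48
tcp_pos: [0.6455, -0.0366, 0.053]
ee_rot: [[0.169, -0.986, 0.001], [-0.986, -0.169, 0.0], [-0.0, -0.001, -1.0]]
wrist_force: [0.2, -0.1, 0.2]
gripper_width: 0.705
gripper_force: 0.0
```

>>> {"op": "apply_moves", "data": {"moves": [[[0,0,0],0],[[0,0,0],0],[[0,0,0],0]]}}

```text
time_s: 19.73
tcp_pos: [0.6456, -0.0366, 0.0527]
ee_rot: [[0.169, -0.986, 0.001], [-0.986, -0.169, -0.0], [0.0, -0.001, -1.0]]
wrist_force: [-0.1, -0.1, 1.3]
gripper_width: 0.601
gripper_force: 29.9
```

>>> {"op": "apply_moves", "data": {"moves": [[[0,0,-0.02],0],[[0,0,-0.03],0],[[0,0,-0.02],0],[[0.0287,0.0073,0],0],[[0.0287,0.0073,0],0]]}}

```text
time_s: 20.15
tcp_pos: [0.6414, -0.0947, 0.1241]
ee_rot: [[0.172, -0.985, 0.003], [-0.985, -0.172, 0.001], [-0.0, -0.003, -1.0]]
wrist_force: [0.7, -1.2, -2.5]
gripper_width: 0.602
gripper_force: 29.9
```

>>> {"op": "apply_moves", "data": {"moves": [[[0.0287,0.0073,0],0],[[0.0287,0.0073,0],0],[[0.0287,0.0073,0],0],[[0,0,0],4.5],[[0,0,0],4.6]]}}

```text
time_s: 20.57
tcp_pos: [0.6324, -0.1861, 0.1214]
ee_rot: [[0.004, -1.0, -0.002], [-1.0, -0.004, 0.001], [-0.001, 0.002, -1.0]]
wrist_force: [-0.4, 0.4, -1.2]
gripper_width: 0.596
gripper_force: 29.9
```

>>> {"op": "apply_moves", "data": {"moves": [[[0,0,0],0],[[0,0,0],0],[[0,0,0],0],[[0,0,0],0]]}}

```text
time_s: 20.9
tcp_pos: [0.6335, -0.1837, 0.1223]
ee_rot: [[0.013, -1.0, -0.001], [-1.0, -0.013, 0.0], [-0.0, 0.001, -1.0]]
wrist_force: [-0.5, -0.6, -2.2]
gripper_width: 0.603
gripper_force: 30.0
```

Run:
```python
from m import *
c=imaging.capture("wrist"); T=imaging.capture("top"); print(np.round(r.sense()["tcp_pos"],4))
t=proj(T,(.634,-.184,.03)).astype(int); print(proj(c,(.634,-.231,.024)),proj(c,(.600,-.231,.024)),proj(c,(.668,-.231,.024)))
cv2.imwrite("pics/p3.png",np.hstack([cv2.resize(c["frame"][40:340,140:500],(420,350)),cv2.resize(T["frame"][t[1]-58:t[1]+58,t[0]-60:t[0]+60],(362,350),interpolation=cv2.INTER_CUBIC)]))
```

```text
[ 0.6337 -0.1837  0.1225]
[322.22089009 140.74510739] [367.08131502 141.41692901] [277.30535678 140.07246048]
```

View pics/p3.png

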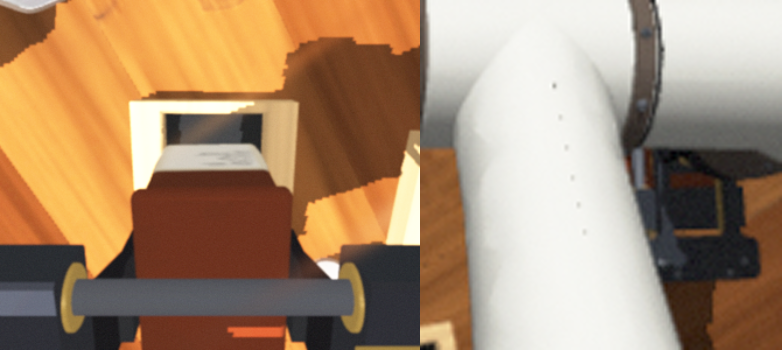

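p3: the foot (168–252) is centred between the recess sides (163–264), and the far edge still shows a gap. Lowering.

>>> {"op": "apply_moves", "data": {"moves": [[[0.0015,0,0.018],0],[[0,0,0.018],0],[[0,0,0.014],0],[[0,0,0.008],0],[[0,0,0],0]]}}

```text
time_s: 21.42
tcp_pos: [0.6323, -0.1853, 0.0623]
ee_rot: [[0.012, -1.0, -0.004], [-1.0, -0.012, 0.001], [-0.001, 0.004, -1.0]]
wrist_force: [-0.5, -0.4, -1.9]
gripper_width: 0.603
gripper_force: 30.0
```

>>> {"op": "apply_moves", "data": {"moves": [[[0,0,0],0],[[0,0,0.0015],0],[[0,0,0.001],0],[[0,0,0],0],[[0,0,0],0]]}}

```text
time_s: 21.83
tcp_pos: [0.6339, -0.1857, 0.0627]
ee_rot: [[0.011, -1.0, 0.001], [-1.0, -0.011, -0.0], [0.0, -0.001, -1.0]]
wrist_force: [0.0, 0.1, -2.0]
gripper_width: 0.602
gripper_force: 30.0
```

>>> {"op": "apply_moves", "data": {"moves": [[[0,0,0.001],0],[[0,0,0],0],[[0,0,0],0]]}}

```text
time_s: 22.08
tcp_pos: [0.6336, -0.1857, 0.0611]
ee_rot: [[0.011, -1.0, 0.0], [-1.0, -0.011, -0.0], [0.0, -0.0, -1.0]]
wrist_force: [0.7, 0.4, -1.2]
gripper_width: 0.601
gripper_force: 30.0
```

>>> {"op": "apply_moves", "data": {"moves": [[[0,0,0.001],0],[[0,0,0],0],[[0,0,0],0]]}}

```text
time_s: 22.33
tcp_pos: [0.6338, -0.1861, 0.0608]
ee_rot: [[0.012, -1.0, 0.0], [-1.0, -0.012, -0.001], [0.001, -0.0, -1.0]]
wrist_force: [-1.1, -1.7, 1.9]
gripper_width: 0.6
gripper_force: 29.9
```

>>> {"op": "apply_moves", "data": {"moves": [[[0,0,0.0007],0],[[0,0,0],0],[[0,0,0],0]]}}

```text
time_s: 22.58
tcp_pos: [0.6338, -0.1863, 0.0606]
ee_rot: [[0.012, -1.0, 0.001], [-1.0, -0.012, -0.001], [0.001, -0.001, -1.0]]
wrist_force: [-2.0, -2.3, 5.1]
gripper_width: 0.604
gripper_force: 29.9
```

>>> {"op": "apply_moves", "data": {"moves": [[[0,0,-0.001],0],[[0,0,0],0],[[0,0,0],0],[[0,0,0],0]], "hand": 0.087}}

```text
time_s: 22.92
tcp_pos: [0.6337, -0.1854, 0.06]
ee_rot: [[0.011, -1.0, -0.0], [-1.0, -0.011, 0.0], [-0.0, 0.0, -1.0]]
wrist_force: [-0.3, 0.5, -0.7]
gripper_width: 0.818
gripper_force: 0.0
```

>>> {"op": "apply_moves", "data": {"moves": [[[0,0,-0.02],0],[[0,0,-0.03],0],[[0,0,-0.04],0],[[0,0,-0.04],0],[[0,0,-0.04],0]]}}

```text
time_s: 23.33
tcp_pos: [0.6333, -0.1855, 0.2317]
ee_rot: [[0.011, -1.0, -0.001], [-1.0, -0.011, 0.0], [-0.0, 0.001, -1.0]]
wrist_force: [1.2, -0.1, -0.6]
gripper_width: 0.997
gripper_force: 0.0
```

>>> {"op": "apply_moves", "data": {"moves": [[[-0.03,-0.0014,0],0],[[-0.0366,-0.0014,0],0],[[-0.0366,-0.0014,0],0],[[-0.0366,-0.0014,0],0],[[-0.0366,-0.0014,0],0]]}}

```text
time_s: 23.75
tcp_pos: [0.6384, -0.0075, 0.2302]
ee_rot: [[0.011, -1.0, 0.0], [-1.0, -0.011, 0.0], [-0.0, -0.0, -1.0]]
wrist_force: [0.8, -0.2, 0.1]
gripper_width: 0.997
gripper_force: 0.0
```

>>> {"op": "apply_moves", "data": {"moves": [[[-0.0366,-0.0014,0],0],[[-0.0366,-0.0014,0],0],[[-0.0366,-0.0014,0],0],[[-0.0366,-0.0014,0],0],[[0,0,0],0]]}}

```text
time_s: 24.17
tcp_pos: [0.6425, 0.1434, 0.2294]
ee_rot: [[0.018, -1.0, 0.0], [-1.0, -0.018, 0.001], [-0.001, -0.0, -1.0]]
wrist_force: [0.3, -0.5, 0.1]
gripper_width: 1.001
gripper_force: 0.0
```

>>> {"op": "apply_moves", "data": {"moves": [[[0,0,0],0],[[0,0,0],0]]}}

```text
time_s: 24.33
tcp_pos: [0.6424, 0.1372, 0.2299]
ee_rot: [[0.012, -1.0, -0.001], [-1.0, -0.012, -0.0], [0.0, 0.001, -1.0]]
wrist_force: [-0.3, 0.3, -0.2]
gripper_width: 1.002
gripper_force: 0.0
```

Run:
```python
from m import *
c=imaging.capture("wrist"); T=imaging.capture("top"); print(np.round(r.sense()["tcp_pos"],4))
def red(c): H=hsv(c); return ((H[...,0]<9)|(H[...,0]>172))&(H[...,1]>150)&(H[...,2]>70)
cen,rc,a,h=blob(T,red(T),proj(T,(.634,-.184,.101))); print("obl",a,np.round(atz(T,cen,.101),4),yaw(T,h,.101))
cen,rc,a,h=blob(c,dark(c,50),proj(c,(.643,.137,.107))); print("jar",a,cen,np.round(atz(c,cen,.107),4),yaw(c,h,.107))
cv2.imwrite("pics/w5.png",np.hstack([cv2.resize(c["frame"][100:400,120:520],(400,300)),cv2.resize(T["frame"][150:300,220:420],(400,300))]))
pickle.dump(T,open("T3.pkl","wb"))
```

```text
[0.6426 0.1361 0.2303]
obl 631 [ 0.6331 -0.1845  0.101 ] ((632.3375244140625, -184.48019409179688), (53.724246978759766, 79.73857116699219), 1.9418586492538452)
jar 1691 [318.85249042 188.46622303] [0.645  0.1336 0.107 ] ((645.2357177734375, 134.03311157226562), (37.21636199951172, 41.857967376708984), 0.7717780470848083)
```

View pics/w5.png

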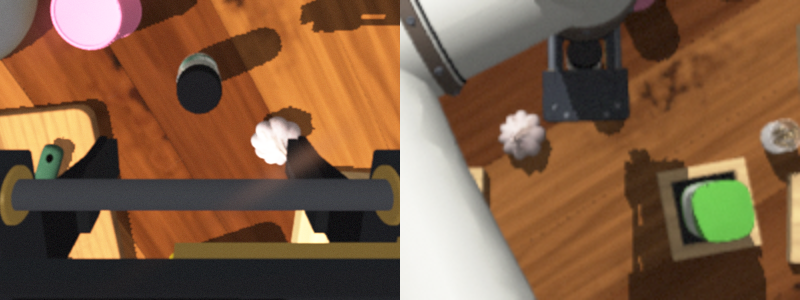

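w5: the jar lid (199,90) is midway between the fingers, the garlic (277,140) is clear of them, and the oblong tin measures well inside its holder. Descending.

>>> {"op": "apply_moves", "data": {"moves": [[[0.0005,-0.0015,0.03],0],[[0,0,0.04],0],[[0,0,0.04],0],[[0,0,0.035],0],[[0,0,0.02],0]]}}

```text
time_s: 24.85
tcp_pos: [0.6416, 0.1341, 0.0609]
ee_rot: [[0.008, -1.0, -0.006], [-1.0, -0.008, -0.002], [0.002, 0.006, -1.0]]
wrist_force: [-0.4, -0.7, -1.0]
gripper_width: 1.0
gripper_force: 0.0
```

>>> {"op": "apply_moves", "data": {"moves": [[[0,0,0.009],0],[[0,0,0],0],[[0,0,0],0],[[0,0,0],0]]}}

```text
time_s: 25.18
tcp_pos: [0.6458, 0.1368, 0.0587]
ee_rot: [[0.011, -1.0, 0.004], [-1.0, -0.011, 0.001], [-0.001, -0.004, -1.0]]
wrist_force: [-0.1, 0.2, 0.0]
gripper_width: 1.003
gripper_force: 0.0
```

>>> {"op": "apply_moves", "data": {"moves": [[[0,0,0],0],[[0,0,0],0],[[0,0,0],0],[[0,0,0],0],[[0,0,0],0]], "hand": 0.03}}

```text
time_s: 25.6
tcp_pos: [0.6442, 0.1369, 0.0568]
ee_rot: [[0.011, -1.0, 0.001], [-1.0, -0.011, 0.0], [-0.0, -0.001, -1.0]]
wrist_force: [-0.2, 0.4, 0.9]
gripper_width: 0.71
gripper_force: 0.0
```

>>> {"op": "apply_moves", "data": {"moves": [[[0,0,0],0],[[0,0,0],0],[[0,0,0],0],[[0,0,0],0]]}}

```text
time_s: 25.93
tcp_pos: [0.6442, 0.1368, 0.0563]
ee_rot: [[0.011, -1.0, 0.0], [-1.0, -0.011, -0.0], [0.0, -0.0, -1.0]]
wrist_force: [0.5, -0.2, -0.0]
gripper_width: 0.487
gripper_force: 29.9
```

>>> {"op": "apply_moves", "data": {"moves": [[[0,0,-0.015],0],[[0,0,-0.025],0],[[0,0,-0.03],0],[[0,0,-0.03],0],[[0,0,-0.02],0]]}}

```text
time_s: 26.35
tcp_pos: [0.6449, 0.1369, 0.1793]
ee_rot: [[0.012, -1.0, 0.003], [-1.0, -0.012, 0.001], [-0.001, -0.003, -1.0]]
wrist_force: [-0.7, 0.8, -0.4]
gripper_width: 0.494
gripper_force: 29.9
```

>>> {"op": "apply_moves", "data": {"moves": [[[-0.0231,0.0222,0],0],[[-0.0231,0.0222,0],0],[[-0.0231,0.0222,0],0],[[-0.0231,0.0222,0],0],[[-0.0231,0.0222,0],0]]}}

```text
time_s: 26.77
tcp_pos: [0.5303, 0.2515, 0.176]
ee_rot: [[0.011, -1.0, -0.001], [-1.0, -0.011, -0.0], [0.0, 0.001, -1.0]]
wrist_force: [-0.5, 0.1, -1.0]
gripper_width: 0.491
gripper_force: 29.9
```

>>> {"op": "apply_moves", "data": {"moves": [[[-0.0231,0.0222,0],0],[[-0.0231,0.0222,0],0],[[-0.0231,0.0222,0],0],[[0,0,0.03],0],[[0,0,0.02],0]]}}

```text
time_s: 27.18
tcp_pos: [0.4628, 0.321, 0.1258]
ee_rot: [[0.014, -1.0, 0.0], [-1.0, -0.014, 0.001], [-0.001, -0.0, -1.0]]
wrist_force: [0.6, -1.1, -2.4]
gripper_width: 0.494
gripper_force: 29.9
```

>>> {"op": "apply_moves", "data": {"moves": [[[0,0,0],0],[[0,0,0],0],[[0,0,0],0],[[0,0,0],0]]}}

```text
time_s: 27.52
tcp_pos: [0.4655, 0.32, 0.1279]
ee_rot: [[0.011, -1.0, 0.002], [-1.0, -0.011, 0.002], [-0.002, -0.002, -1.0]]
wrist_force: [-0.0, -0.3, -0.4]
gripper_width: 0.49
gripper_force: 29.9
```

Run:
```python
from m import *
c=imaging.capture("wrist"); S=imaging.capture("scene"); s=r.sense(); print(np.round(s["tcp_pos"],4))
print([np.round(proj(c,(x,y,.024))) for x,y in [(.464,.2895),(.434,.3195),(.494,.3195)]])
b=proj(S,(.464,.32,.06)).astype(int); print(b)
cv2.imwrite("pics/p4.png",np.hstack([cv2.resize(c["frame"][80:340,140:500],(485,350)),cv2.resize(S["frame"][b[1]-65:b[1]+65,b[0]-55:b[0]+55],(296,350),interpolation=cv2.INTER_CUBIC)]))
```

```text
[0.4653 0.3198 0.1277]
[array([325., 161.]), array([361., 198.]), array([287., 197.])]
[420 213]
```

View pics/p4.png

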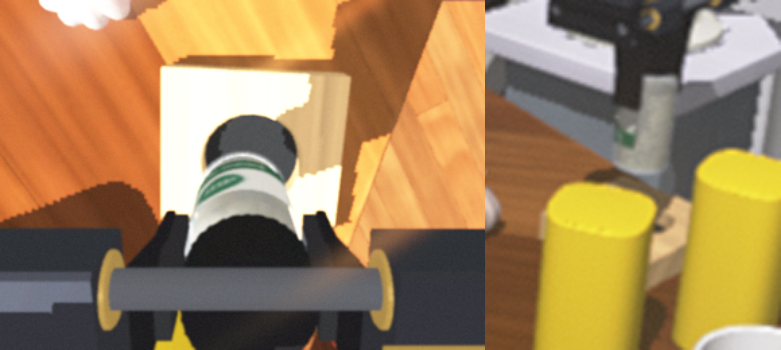

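p4: the jar's foot (212–285) is over the small round recess (205–298) with a gap of about 18 mm beyond it. I'll shift it 2 mm and lower it.

>>> {"op": "apply_moves", "data": {"moves": [[[-0.001,0.0023,0.018],0],[[0,0,0.018],0],[[0,0,0.016],0],[[0,0,0.008],0],[[0,0,0],0]]}}

```text
time_s: 28.03
tcp_pos: [0.4619, 0.3199, 0.0654]
ee_rot: [[0.011, -1.0, -0.001], [-1.0, -0.011, -0.002], [0.002, 0.001, -1.0]]
wrist_force: [-0.3, -0.5, -1.2]
gripper_width: 0.491
gripper_force: 29.9
```

>>> {"op": "apply_moves", "data": {"moves": [[[0,0,0],0],[[0,0,0],0],[[0,0,0.0015],0],[[0,0,0],0],[[0,0,0],0]]}}

```text
time_s: 28.45
tcp_pos: [0.4623, 0.3207, 0.0654]
ee_rot: [[0.011, -1.0, 0.001], [-1.0, -0.011, 0.001], [-0.001, -0.001, -1.0]]
wrist_force: [1.0, 1.0, -1.3]
gripper_width: 0.487
gripper_force: 29.9
```

>>> {"op": "apply_moves", "data": {"moves": [[[0,0,0.001],0],[[0,0,0],0],[[0,0,0],0]]}}

```text
time_s: 28.7
tcp_pos: [0.4623, 0.3207, 0.0642]
ee_rot: [[0.012, -1.0, 0.001], [-1.0, -0.012, 0.0], [-0.0, -0.001, -1.0]]
wrist_force: [0.2, 0.7, 0.7]
gripper_width: 0.491
gripper_force: 29.9
```

>>> {"op": "apply_moves", "data": {"moves": [[[0,0,0.001],0],[[0,0,0],0],[[0,0,0],0]]}}

```text
time_s: 28.95
tcp_pos: [0.4624, 0.3208, 0.0641]
ee_rot: [[0.012, -1.0, 0.001], [-1.0, -0.012, 0.0], [-0.0, -0.001, -1.0]]
wrist_force: [-2.0, -1.1, 5.8]
gripper_width: 0.489
gripper_force: 29.9
```

>>> {"op": "apply_moves", "data": {"moves": [[[0,0,0],0],[[0,0,0],0],[[0,0,0],0],[[0,0,0],0]], "hand": 0.087}}

```text
time_s: 29.28
tcp_pos: [0.4621, 0.3204, 0.0626]
ee_rot: [[0.011, -1.0, -0.0], [-1.0, -0.011, -0.0], [0.0, 0.0, -1.0]]
wrist_force: [-0.7, 0.1, 0.2]
gripper_width: 0.709
gripper_force: 0.0
```

>>> {"op": "apply_moves", "data": {"moves": [[[0,0,-0.02],0],[[0,0,-0.03],0],[[0,0,-0.04],0],[[0,0,-0.04],0],[[0,0,-0.04],0]]}}

```text
time_s: 29.7
tcp_pos: [0.4618, 0.3201, 0.2344]
ee_rot: [[0.011, -1.0, -0.001], [-1.0, -0.011, -0.001], [0.001, 0.001, -1.0]]
wrist_force: [1.0, 0.9, 0.3]
gripper_width: 0.988
gripper_force: 0.0
```

>>> {"op": "apply_moves", "data": {"moves": [[[0,0,-0.03],0],[[0,0,0],0],[[0,0,0],0],[[0,0,0],0],[[0,0,0],0]]}}

```text
time_s: 30.12
tcp_pos: [0.4614, 0.3199, 0.2609]
ee_rot: [[0.011, -1.0, -0.003], [-1.0, -0.011, -0.003], [0.003, 0.003, -1.0]]
wrist_force: [0.4, -0.5, -0.9]
gripper_width: 1.004
gripper_force: 0.0
```

Run:
```python
from m import *
s=r.sense(); c=imaging.capture("wrist"); T=imaging.capture("top"); S=imaging.capture("scene")
print(np.round(s["tcp_pos"],4),np.round(s["wrist_force"],1))
cen,rc,a,h=blob(c,dark(c,50),proj(c,(.463,.321,.115))); print("jar",a,np.round(atz(c,cen,.115),4),yaw(c,h,.115))
cen,rc,a,h=blob(T,green(T),proj(T,(.462,-.01,.14))); print("can",a,np.round(atz(T,cen,.14),4))
for n,p in (("garlic",(.556,.216)),("toothpick_glass",(.547,-.101))):
    for d in models.cut_out(T,n)[:1]:
        print(n,d["confidence"],np.array(cv2.minAreaRect(cv2.findNonZero(d["region"].astype(np.uint8)))[0]))
def white(c): f=c["frame"].astype(int); return (f.min(2)>150)&(f.max(2)-f.min(2)<25)
cen,rc,a,h=blob(T,white(T),proj(T,(.4445,-.161,.104))); print("tin",a,np.round(atz(T,cen,.104),4),yaw(T,h,.104)[1])
```

```text
[0.4614 0.3199 0.2609] [ 0.4 -0.5 -0.9]
jar 1372 [0.4628 0.3173 0.115 ] ((462.8271789550781, 317.8677673339844), (36.966529846191406, 40.08390426635742), 0.6896336674690247)
can 792 [ 0.4605 -0.0101  0.14  ]
garlic 0.78 [280.5 216. ]
toothpick_glass 0.84 [410. 217.]
tin 690 [ 0.446  -0.1536  0.104 ] (78.93002319335938, 58.53778839111328)
```

```bash
python3 -c "
from station import r
print(r.finish_job())"
```

```text
the job is handed in; nothing more can be done
None
```

All four containers are released and standing in their own recesses by the last measurements; the garlic bulb and toothpick glass have not moved. The job is handed in at about 30 s of robot time, but the call returned no verdict.

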